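# Seat a notched sample carrier in its keyed receiver

## Robot

A 6-joint arm with a two-finger parallel gripper is mounted at the origin on the work surface. World frame = base frame: x ahead of the robot, y to its left, z up, the work surface at z = 0. Lengths are in m, angles in degrees, forces in N, time in s.
With the tool pointing down it reaches from about 0.4 to 0.825 m from the base axis. Payload 7 kg.
Tool frame: the origin (TCP) lies at the very end of the fingers, on their centre line; the grasp point (between the pads) lies 19 mm behind it (r.grasp_offset is the z of the grasp point in the tool frame, in m); z points along the fingers, y is the direction in which the jaws open and shut (so a half turn about z gives the same grasp; the last joint's range is limited). The gripper opens to 88 mm and grips with 3 to 60 N. Pads are 19 mm wide; open, the fingers measure 130 mm over their backs; the gripper's body (78 mm by 193 mm) begins 47 mm behind the grasp point.
Start: joints at [90.476, 20.546, 0.682, 0, -70.136, -16.507], TCP at [0.186, 0.649, 0.227] pointing down, gripper open.
Joint ranges: [-176.03, 176.03], [-82.01, 121.73], [-58.28, 71.71], [-173.87, 95.51], [-174.79, -0.11], [-173.66, 173.66]. Speed limits (degrees/s): [136.94, 136.94, 172.46, 180, 180, 180].

## Interface

Orientations are given as [roll, pitch, yaw] about the fixed x, y, z axes, in that order (R = Rz(yaw) Ry(pitch) Rx(roll)).
In Python, from plant import r gives the robot as it stands.
- The arm moves only by the tool carry_out, never from a script. Its argument "plan" is a list of rows, each a list of 6 numbers: the shift along the world's x, y, z in m, then the turn, a rotation vector about the world's x, y, z in rad. In form: [[tx, ty, tz, wx, wy, wz], ...]. A call has 1 to 12 rows; each row shifts and turns the pose as measured when the row begins; what a row does not reach is not made up. A row lasts 1/12 s, in which the tool goes at most 41.7 mm and 7.16 degrees, less where a joint would pass 70% of its speed; a pose out of reach is approached as far as the arm can. A call with a gripper value outside its range is refused whole. "fingers" is the closure, from -1 (fully open) to 1 (shut), set as the call begins (left out, the last holds). The fingers move at their own pace and stop on an object; "force" is the grip in N (left out, the last holds). Time passes only in rows, so rows that do not move let the fingers close. It gives the time, the measured TCP pose, the force and the opening at its end, in the units of the state.
- r.get_state(): the state, without advancing time (a new reading comes with each control period).
- r.capture(name): name is "scene" or "top" or "wrist"; returns the picture (400x640x3 uint8, red, green, blue); there is no depth.
- r.camera_model(name): a dict with "fov_y" (degrees; the focal length in pixels is half the picture's height over the tangent of half this angle, whatever the lens; pixels are square), "cx", "cy" (the principal point, pixels), "k1" (the pictures are not rectified: a ray, as slopes to the right and down, at radius r is drawn at 1 + k1 r^2 times it, then the intrinsics apply), "R" (3x3) and "t" (3): a world point X has camera coordinates R X + t; the wrist camera has in their place "mount" (4x4, takes a point from camera to tool coordinates, whose origin is the TCP and whose axes are the flange's). Camera axes: x right, y down, z forward; pixel columns grow to the right and rows downward; lengths in m; the calibration is good to about 2 mm. A picture is of the moment at which its call begins: read the wrist's pose just before it. camera_model takes no time and is no camera call.
- r.close_job(): hands the job in, once; it reports no verdict.
The state is a dict: "time_s": time; "joints": joint angles; "qd": joint speeds; "joint_torque": joint torques, N m; "tcp_pos": TCP position; "eef_rot": TCP orientation; "contact_force": force on the tool from outside, world axes, zero at the start; "moment": the same for the moment, N m; "gripper_width": finger opening in m.
Only numpy, scipy, OpenCV 4.12 (cv2) and the standard library are available. Lean on these libraries where they do the work, as an engineer would, in place of code of your own. Each camera call takes 0.05 s, during which the arm holds its last target.

## Task

Take the notched sample carrier by its bar handle and seat it in the bore of the keyed receiver block: feel for the angle at which its three notches slip over the lugs in the bore, turning it lightly, until it sits fully home, flat on the bore floor, and let it go. Do not force or drop it, and leave the other things on the table alone.

Things in the scene. Friction and masses are not known exactly. Their poses are not given: they have to be found in the camera images.
- carrier_grip (a point): Grip centre of the carrier's bar handle, 48 mm above its underside. The bar stands on the disc's centre, 40 mm long along this point's x, 12 mm wide along y (pinch it across y), from 26 to 64 mm above the underside; z up. The carrier is bare aluminium, about 0.3 kg, upright on the table; the only thing with a bar handle and notches.
- carrier_foot (a point): Centre of the carrier's underside, same axes as the grip. The carrier's disc is 64 mm across, 26 mm thick; it stands on a central land 46 mm across, 1.5 mm proud of the rim. Three notches, 12 mm wide, 9 mm into the rim, right through it, lie at 0, 100 and 220 degrees counter-clockwise (from above) from +x, which is along the bar. Once it starts to drop over the lugs it turns no further: stop turning and let it down.
- receiver_floor (a point): Centre of the receiver's bore floor; axes of the block, z up. The receiver is a fixed aluminium block 120 x 120 x 30 mm with a blind round bore 67 mm across, 22 mm deep (floor 8 mm, top 30 mm above the table). Seated home, the carrier's underside is on this floor, its grip 48 mm above it, and its disc stands 4 mm proud of the block. At a wrong angle it rests level on the lugs, 6 mm too high.
- receiver_mouth (a point): Centre of the bore's mouth, 22 mm above its floor. Below, on the floor at the wall, stand three lugs 9 mm wide, 7.5 mm high, 7.5 mm inward, at 0, 100, 220 degrees counter-clockwise from a direction that is NOT given: anywhere within 0.6 rad either side of this point's +x. The carrier's +x must point that way, with about 0.05 rad of play. The lugs do not turn when the carrier is turned on them.
- blank: Bystander, loose: plain round disc 64 mm across, 26 mm thick, no notches, with a round knob 22 mm across up to 56 mm height. Origin: centre of underside.
- post: Bystander, loose: steel post 13 mm thick on a round foot 44 mm across, 75 mm tall. Origin: centre of underside.
- driver: Bystander, loose: screwdriver, 160 mm long, lying on the table along its x axis. Origin: on the table side, mid-length.
- fork: Bystander, loose: flat steel clamping fork, 95 x 30 x 9 mm, lying flat, long along its x axis. Origin: on its underside, near the middle.
- screw_tray: Bystander, loose: open tray 100 x 70 x 25 mm with one divider. Origin: centre of underside.
- lens_ring: Bystander, loose: black shallow ring mount 51 mm across, 12 mm high. Origin: centre of underside.
There are look-alikes about, which are no part of the job. What is shaped like the part that bears carrier_grip but brown, green or orange is not meant.

How it is judged:
By the outcome, as a careful person would: the job done as asked, in the order asked, and still so for the second after the job is handed in, with the robot touching nothing.
It also fails if it takes over 64 s, if anything falls off the work surface, if the arm or the gripper's body presses on something with over 40 N, if the wrist force passes 120 N, or if a joint passes its speed limit or range.

## Working session

There is one attempt and no reset: what is moved stays moved. The work goes in short steps, Python scripts to look and compute and a tool call to move; the robot and the scene stay as the last step left them, time stands still between calls to the robot, and variables do not carry over. Pictures are saved under pics/ and viewed, and the job is handed in when it is done.

Besides the shell and the picture viewer there is one more tool, called after ">>>" as name([rows], argument=value, ...), one row to a line, values as JSON. carry_out: Moves the arm, as the interface text tells. Its arguments: {"type":"object","properties":{"plan":{"type":"array"},"fingers":{"type":"number"},"force":{"type":"number"}},"required":["plan"]}

```bash
mkdir -p pics; ls; python3 - <<'E'
from plant import r
import cv2
for n in("scene","top","wrist"):
    s=r.get_state() if n=="wrist" else None
    im=r.capture(n); cv2.imwrite(f"pics/{n}0.png",im[:,:,::-1]); print(n,r.camera_model(n))
print(s, r.grasp_offset)
E
```

```text
pics
scene {'fov_y': 56.82703963871165, 'cx': 317.81688804292446, 'cy': 200.66546082712873, 'k1': -0.07200494577435901, 'R': array([[-0.32475428,  0.94574452,  0.01009729],
       [ 0.72967955,  0.2573247 , -0.63352329],
       [-0.60174946, -0.19837162, -0.77365773]]), 't': array([ 0.15031977, -0.37487374,  1.24847752])}
top {'fov_y': 51.65902233410621, 'cx': 315.9202802551281, 'cy': 195.69967663632136, 'k1': -0.033479412833255874, 'R': array([[ 0.02834688, -0.99917872, -0.02895415],
       [-0.99061416, -0.02420557, -0.13452761],
       [ 0.13371627,  0.03249583, -0.99048674]]), 't': array([0.02595419, 0.56945671, 0.96229239])}
wrist {'fov_y': 59.02637482984761, 'cx': 327.8037432472475, 'cy': 194.96778541462436, 'k1': 0.004293525092512565, 'mount': array([[-2.20069875e-04, -9.61011771e-01, -2.76507374e-01,
         7.48598401e-02],
       [ 9.99999946e-01, -2.78839957e-04,  1.73227270e-04,
         1.09862330e-04],
       [-2.43574750e-04, -2.76507321e-01,  9.61011780e-01,
        -1.58655030e-01],
       [ 0.00000000e+00,  0.00000000e+00,  0.00000000e+00,
         1.00000000e+00]])}
{'time_s': 0.1, 'joints': array([ 9.04749754e+01,  2.05877004e+01,  6.37944094e-01, -1.67645032e-02,
       -7.01364132e+01, -1.65071432e+01]), 'qd': array([-0.05791393, -0.08751989,  0.1453666 ,  0.03411905, -0.01067588,
       -0.01021509]), 'joint_torque': array([-1.32663590e-03, -5.84159410e+01,  2.93752974e+01,  7.01541871e+00,
        1.01934996e-02, -5.01192790e-05]), 'tcp_pos': array([0.18632804, 0.64830662, 0.22570708]), 'eef_rot': array([ 1.79912904e+02, -9.37497040e-03, -1.60378688e+01]), 'contact_force': array([0.0894606 , 0.04802908, 0.37555624]), 'moment': array([-0.04289223,  0.00970431, -0.00259295]), 'gripper_width': 0.08738654659943908} -0.0188
```

View pics/scene0.png

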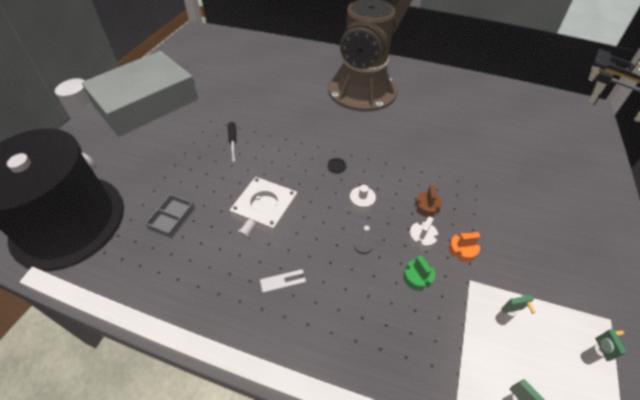

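View pics/top0.png

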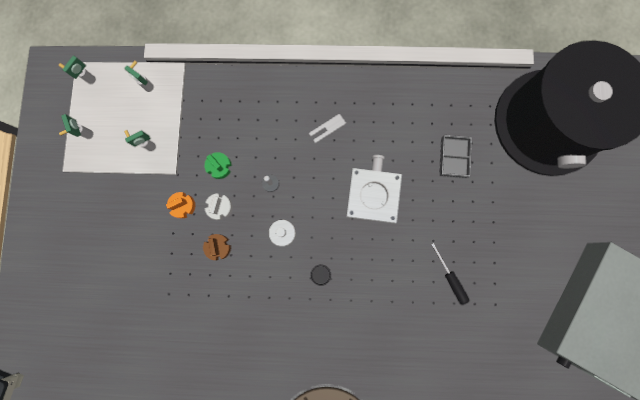

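View pics/wrist0.png

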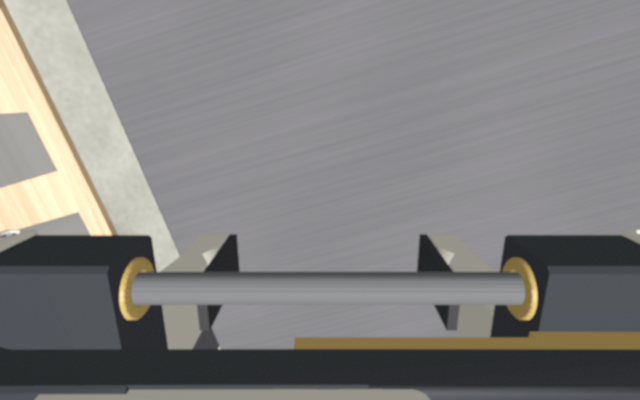

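```bash
cat > h.py <<'E'
import numpy as np, cv2
from scipy.spatial.transform import Rotation as Ro
def K(m):
    f=200/np.tan(np.radians(m['fov_y']/2)); return f
def ext(m,s=None):
    if 'R' in m: return np.array(m['R']),np.array(m['t'])
    T=np.eye(4); T[:3,:3]=Ro.from_euler('xyz',s['eef_rot'],degrees=True).as_matrix(); T[:3,3]=s['tcp_pos']
    C=np.linalg.inv(T@m['mount']); return C[:3,:3],C[:3,3]
def proj(m,X,s=None):
    R,t=ext(m,s); c=np.atleast_2d(X)@R.T+t; p=c[:,:2]/c[:,2:]; rr=(p**2).sum(1,keepdims=True)
    return p*(1+m['k1']*rr)*K(m)+[m['cx'],m['cy']]
def unproj(m,uv,z,s=None):
    R,t=ext(m,s); d=(np.atleast_2d(uv).astype(float)-[m['cx'],m['cy']])/K(m); p=d.copy()
    for _ in range(20): p=d/(1+m['k1']*(p**2).sum(1,keepdims=True))
    ray=np.c_[p,np.ones(len(p))]@R; o=-R.T@t
    return o+ray*((z-o[2])/ray[:,2])[:,None]
E
python3 - <<'E'
from plant import r
from h import *
m=r.camera_model("top"); s=r.camera_model("scene")
for n,uv,z in (("carrier disc top",(217.5,206.5),.026),("bar",(217,205.5),.064),("bore",(374.5,195),.03),("green",(217.5,165),.026),("orange",(180,205),.026),("brown",(217,247),.026),("pin",(378,162),.01),("blank",(282,233),.026),("post foot",(271,184),.0)):
    print(n,unproj(m,uv,z).round(3))
for n,uv,z in (("carrier disc top",(424,234),.026),("bore",(264,200),.03),): print(n,unproj(s,uv,z).round(3))
t=cv2.imread("pics/top0.png"); c=cv2.imread("pics/scene0.png")
a=cv2.resize(t[140:260,150:290],None,fx=5,fy=5,interpolation=cv2.INTER_CUBIC)[:600]
b=cv2.resize(t[140:240,330:430],None,fx=6,fy=6,interpolation=cv2.INTER_CUBIC)
d=cv2.resize(c[160:300,390:500],None,fx=4,fy=4,interpolation=cv2.INTER_CUBIC)
e=cv2.resize(c[160:250,210:320],None,fx=6,fy=6,interpolation=cv2.INTER_CUBIC)
for n,i in zip("abde",(a,b,d,e)): cv2.imwrite(f"pics/c_{n}.png",i)
E
```

```text
carrier disc top [[0.537 0.284 0.026]]
bar [[0.536 0.274 0.064]]
bore [[ 0.575 -0.101  0.03 ]]
green [[0.642 0.29  0.026]]
orange [[0.539 0.378 0.026]]
brown [[0.438 0.279 0.026]]
pin [[ 0.662 -0.112  0.01 ]]
blank [[0.477 0.121 0.026]]
post foot [[0.601 0.157 0.   ]]
carrier disc top [[0.541 0.285 0.026]]
bore [[ 0.573 -0.101  0.03 ]]
```

View pics/c_a.png

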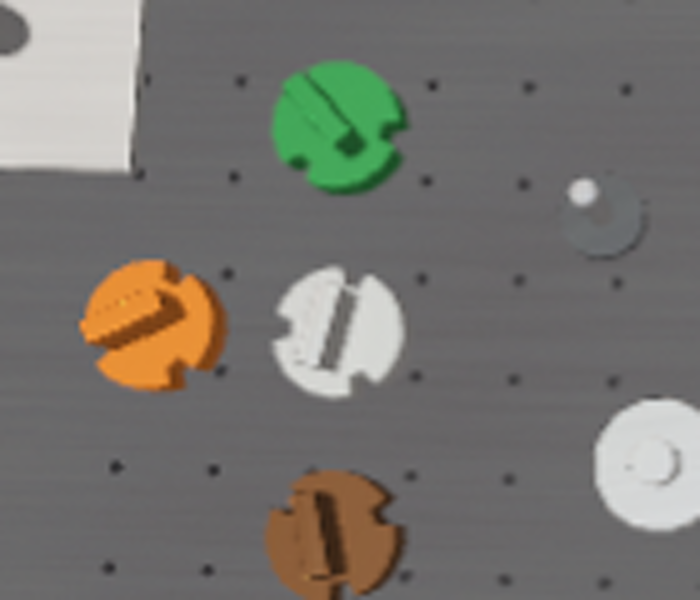

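View pics/c_b.png

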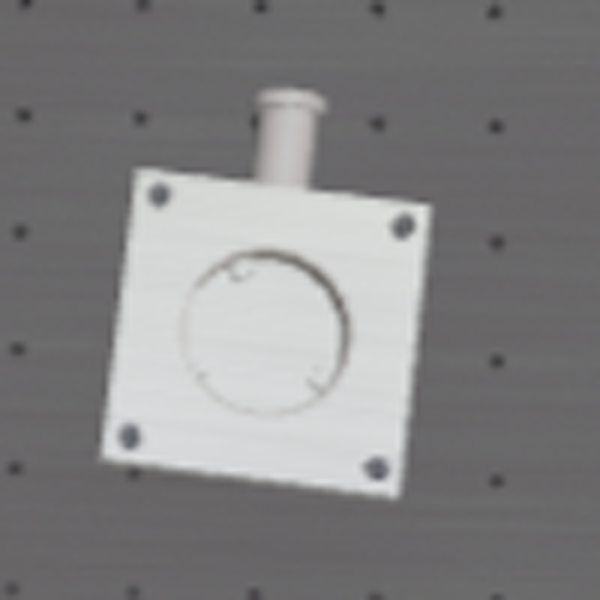

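View pics/c_e.png

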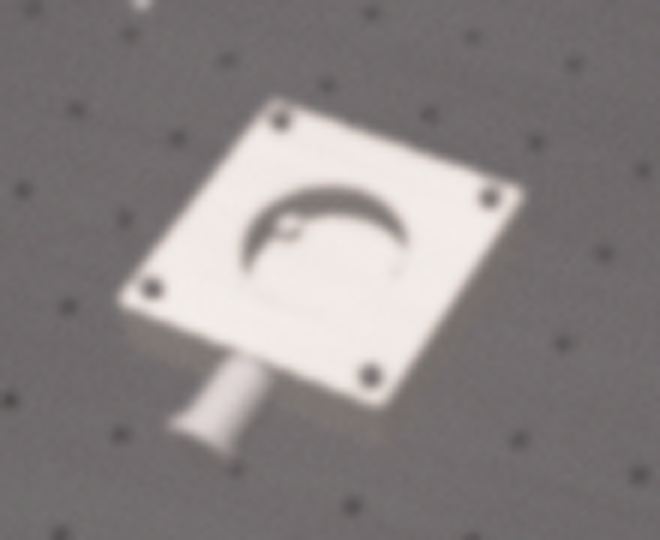

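>>> carry_out([
  [0.029,-0.0305,0,0,0,0],
  [0.029,-0.0305,0,0,0,0],
  [0.029,-0.0305,0,0,0,0],
  [0.029,-0.0305,0,0,0,0],
  [0.029,-0.0305,0,0,0,0],
  [0.029,-0.0305,0,0,0,0],
  [0.029,-0.0305,0,0,0,0],
  [0.029,-0.0305,0,0,0,0],
  [0.029,-0.0305,0,0,0,0],
  [0.029,-0.0305,0,0,0,0],
  [0.029,-0.0305,0,0,0,0],
  [0.029,-0.0305,0,0,0,0],
], fingers=-0.1, force=15)

```text
time_s: 1.15
tcp_pos: [0.5251, 0.2834, 0.2216]
eef_rot: [179.7, 0.0, -15.3]
contact_force: [0.4, 1.5, -0.9]
gripper_width: 0.0479
```

```bash
python3 - <<'E'
from plant import r
from h import *
import pickle
s=r.get_state(); im=r.capture("wrist"); cv2.imwrite("pics/w1.png",im[:,:,::-1]); pickle.dump(s,open("s1.pkl","wb"));print(s['tcp_pos'],s['eef_rot'])
E
```

```text
[0.52509835 0.28336525 0.22155556] [ 1.79674936e+02  2.92797995e-02 -1.53208511e+01]
```

View pics/w1.png

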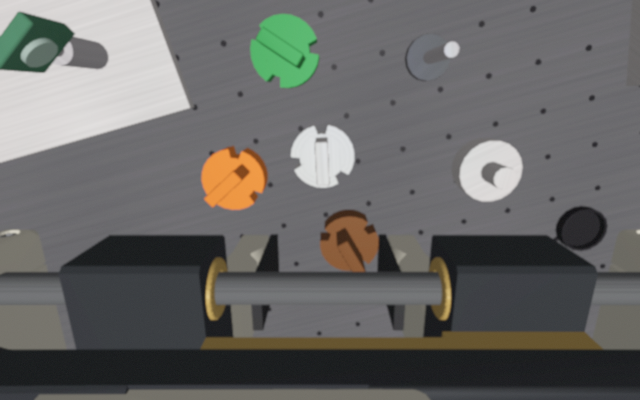

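```bash
cat >> h.py <<'E'
def outline(x,y,yaw,z0=0.0):
    # list of polylines for carrier
    c,s=np.cos(yaw),np.sin(yaw); out=[]
    def tr(P,z): P=np.array(P,float); return np.c_[x+c*P[:,0]-s*P[:,1],y+s*P[:,0]+c*P[:,1],np.full(len(P),z+z0)]
    a=np.linspace(0,2*np.pi,73); out.append(tr(np.c_[.032*np.cos(a),.032*np.sin(a)],.026))
    for d in (0,100,220):
        t=np.radians(d); q=np.array([[.031,.006],[.023,.006],[.023,-.006],[.031,-.006]])
        out.append(tr(q@np.array([[np.cos(t),np.sin(t)],[-np.sin(t),np.cos(t)]]),.026))
    for z in(.064,): out.append(tr([[.02,.006],[-.02,.006],[-.02,-.006],[.02,-.006],[.02,.006]],z))
    return out
def draw(im,m,polys,s=None,f=1,o=(0,0),col=(0,0,255)):
    for P in polys:
        p=(proj(m,P,s)-o+.5)*f-.5
        cv2.polylines(im,[np.round(p*8).astype(np.int32)],False,col,1,cv2.LINE_AA,3)
E
cat > a.py <<'E'
from plant import r
from h import *
import pickle,sys
s=pickle.load(open("s1.pkl","rb")); x,y,yaw=map(float,sys.argv[1:4])
m=r.camera_model("wrist"); im=cv2.imread("pics/w1.png")
u,v=270,110; f=7
a=cv2.resize(im[v:v+85,u:u+100],None,fx=f,fy=f,interpolation=cv2.INTER_CUBIC)
draw(a,m,outline(x,y,np.radians(yaw)),s,f,(u,v)); cv2.imwrite(f"pics/{sys.argv[4]}.png",a)
g=im.astype(int); print(unproj(m,[(323,157),(322,162)],.026,s).round(4))
E
python3 a.py 0.538 0.284 -16 f1
```

```text
[[0.5384 0.2834 0.026 ]
 [0.5337 0.2858 0.026 ]]
```

View pics/f1.png

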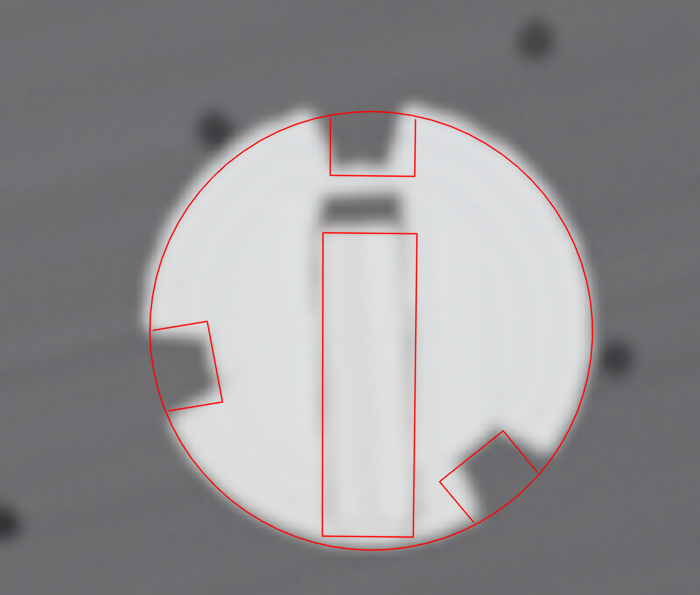

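```bash
python3 a.py 0.5388 0.2843 -13.5 f2
```

```text
[[0.5384 0.2834 0.026 ]
 [0.5337 0.2858 0.026 ]]
```

View pics/f2.png

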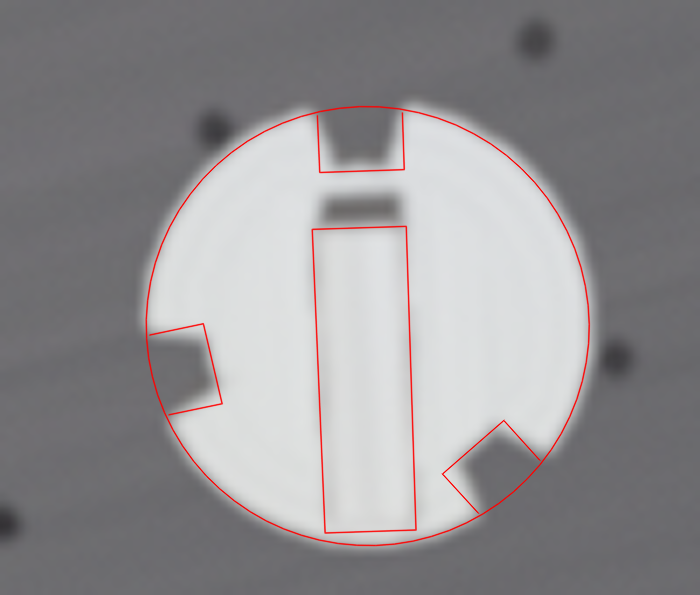

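>>> carry_out([
  [0.0065,0.0003,-0.02,0,0,0.01],
  [0.0065,0.0003,-0.03,0,0,0.01],
  [0,0,-0.03,0,0,0],
  [0,0,-0.02,0,0,0],
  [0,0,-0.015,0,0,0],
  [0,0,0,0,0,0],
])

```text
time_s: 1.7
tcp_pos: [0.5461, 0.2727, 0.1025]
eef_rot: [179.7, -0.1, -14.9]
contact_force: [-1.2, -0.1, -0.6]
gripper_width: 0.0482
```

>>> carry_out([
  [-0.008,0.0113,0,0,0,0.01],
  [0,0,0,0,0,0],
  [0,0,0,0,0,0],
])

```text
time_s: 1.95
tcp_pos: [0.5376, 0.2846, 0.1028]
eef_rot: [179.6, -0.1, -14.3]
contact_force: [-0.0, 0.6, 1.0]
gripper_width: 0.048
```

```bash
python3 - <<'E'
from plant import r
from h import *
import pickle
s=r.get_state(); im=r.capture("wrist"); pickle.dump(s,open("s2.pkl","wb"));print(s['tcp_pos'],s['eef_rot'])
im=np.ascontiguousarray(im[:,:,::-1]);cv2.imwrite("pics/w2r.png",im)
draw(im,r.camera_model("wrist"),outline(.5385,.284,np.radians(-14)),s)
cv2.imwrite("pics/w2.png",im)
E
```

```text
[0.53756338 0.28456803 0.10275918] [ 1.79582873e+02 -7.85409478e-02 -1.43371457e+01]
```

View pics/w2.png

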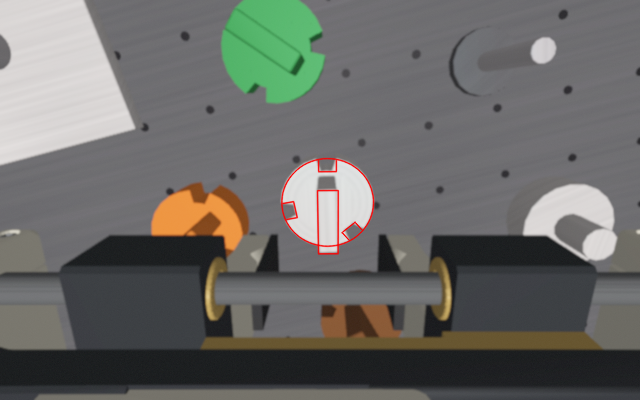

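>>> carry_out([
  [0.0007,-0.0005,-0.02,0.006,-0.0015,0.003],
  [0,0,-0.02,0,0,0],
  [0,0,-0.016,0,0,0],
  [0,0,-0.008,0,0,0],
  [0,0,-0.004,0,0,0],
  [0,0,0,0,0,0],
  [0,0,0,0,0,0],
])

```text
time_s: 2.58
tcp_pos: [0.5421, 0.2892, 0.0414]
eef_rot: [-179.3, -0.6, -14.0]
contact_force: [0.3, -0.1, 1.1]
gripper_width: 0.0478
```

```bash
cat > g.py <<'E'
from plant import r
from h import *
import sys
x,y,z,yaw=map(float,sys.argv[1:5]); s=r.get_state()
T=Ro.from_euler('xyz',[180,0,yaw],degrees=True); C=Ro.from_euler('xyz',s['eef_rot'],degrees=True)
print("t",round(s['time_s'],2),"pos",s['tcp_pos'].round(4),s['eef_rot'].round(2),"F",s['contact_force'].round(1),"M",s['moment'].round(2),"w",round(s['gripper_width'],4))
print("d",(np.array([x,y,z])-s['tcp_pos']).round(4),(T*C.inv()).as_rotvec().round(4))
E
python3 g.py .5383 .2842 .0292 -14
```

```text
t 2.58 pos [0.5421 0.2892 0.0414] [-179.33   -0.58  -13.96] F [ 0.3 -0.1  1.1] M [-0.03  0.01  0.02] w 0.0478
d [-0.0038 -0.005  -0.0122] [-0.0088  0.0127 -0.0008]
```

>>> carry_out([
  [-0.0038,-0.005,0,-0.0088,0.0127,0],
  [0,0,0,0,0,0],
  [0,0,0,0,0,0],
])

```text
time_s: 2.83
tcp_pos: [0.539, 0.2847, 0.0439]
eef_rot: [-179.9, -0.1, -13.9]
contact_force: [-0.6, 0.3, 0.9]
gripper_width: 0.0483
```

```bash
python3 g.py .5383 .2842 .0292 -14
```

```text
t 2.83 pos [0.539  0.2847 0.0439] [-1.7991e+02 -5.0000e-02 -1.3930e+01] F [-0.6  0.3  0.9] M [-0.01 -0.   -0.03] w 0.0483
d [-0.0007 -0.0005 -0.0147] [-0.0014  0.0013 -0.0013]
```

>>> carry_out([
  [-0.0007,-0.0005,-0.008,0,0,0],
  [0,0,0,0,0,0],
  [0,0,-0.006,0,0,0],
  [0,0,0,0,0,0],
  [0,0,0,0,0,0],
])

```text
time_s: 3.25
tcp_pos: [0.5388, 0.2846, 0.0298]
eef_rot: [-179.8, -0.1, -13.9]
contact_force: [0.1, 0.2, 0.3]
gripper_width: 0.0483
```

```bash
python3 g.py .5383 .2842 .0292 -14
```

```text
t 3.25 pos [0.5388 0.2846 0.0298] [-1.7979e+02 -1.2000e-01 -1.3940e+01] F [0.1 0.2 0.3] M [ 0.05 -0.04 -0.04] w 0.0483
d [-0.0005 -0.0004 -0.0006] [-0.003   0.003  -0.0011]
```

>>> carry_out([
  [0,0,0,0,0,0],
  [0,0,0,0,0,0],
  [0,0,0,0,0,0],
  [0,0,0,0,0,0],
  [0,0,0,0,0,0],
  [0,0,0,0,0,0],
], fingers=1, force=25)

```text
time_s: 3.75
tcp_pos: [0.5387, 0.2845, 0.0295]
eef_rot: [-179.8, -0.1, -13.9]
contact_force: [0.4, -1.2, -1.0]
gripper_width: 0.014
```

```bash
python3 g.py .5383 .2842 .0292 -14
```

```text
t 3.75 pos [0.5387 0.2845 0.0295] [-1.7983e+02 -1.1000e-01 -1.3930e+01] F [ 0.4 -1.2 -1. ] M [-0.08  0.02  0.05] w 0.014
d [-0.0004 -0.0003 -0.0003] [-0.0024  0.0025 -0.0013]
```

>>> carry_out([
  [0,0,0,0,0,0],
  [0,0,0,0,0,0],
  [0,0,0,0,0,0],
  [0,0,0.004,0,0,0],
  [0,0,0.004,0,0,0],
  [0,0,0.015,0,0,0],
  [0,0,0.025,0,0,0],
  [0,0,0.025,0,0,0],
  [0,0,0.02,0,0,0],
  [0,0,0.01,0,0,0],
  [0,0,0,0,0,0],
])

```text
time_s: 4.67
tcp_pos: [0.5343, 0.2811, 0.1338]
eef_rot: [179.7, 0.3, -14.0]
contact_force: [-0.3, -0.0, -3.6]
gripper_width: 0.0118
```

```bash
python3 g.py .5 .0 .16 -14
```

```text
t 4.67 pos [0.5343 0.2811 0.1338] [179.7    0.31 -14.05] F [-0.3 -0.  -3.6] M [ 0.07 -0.14  0.02] w 0.0118
d [-0.0343 -0.2811  0.0262] [ 0.0037 -0.0064  0.0008]
```

>>> carry_out([
  [0,-0.015,0.02,0,0,0.03],
  [-0.001,-0.03,0.02,0,0,0.055],
  [-0.001,-0.036,0.01,0,0,0.06],
  [-0.001,-0.036,0.006,0,0,0.06],
  [-0.001,-0.036,0,0,0,0.06],
  [-0.001,-0.036,0,0,0,0.06],
  [-0.001,-0.036,0,0,0,0.06],
  [-0.001,-0.036,0,0,0,0.06],
  [-0.001,-0.036,0,0,0,0.06],
  [-0.001,-0.036,0,0,0,0.06],
  [-0.001,-0.025,0,0,0,0.05],
  [0,-0.01,0,0,0,0.02],
])

```text
time_s: 5.67
tcp_pos: [0.5137, -0.0997, 0.1781]
eef_rot: [179.8, 1.1, 24.4]
contact_force: [0.1, 0.8, -3.9]
gripper_width: 0.0122
```

>>> carry_out([
  [0,0,0,0,0,0],
  [0,0,0,0,0,0],
  [0,0,0,0,0,0],
])

```text
time_s: 5.92
tcp_pos: [0.511, -0.1025, 0.1746]
eef_rot: [179.9, 1.4, 24.1]
contact_force: [0.5, -0.0, -5.3]
gripper_width: 0.0117
```

```bash
python3 g.py .525 -.123 .2 24;  python3 - <<'E'
from plant import r
from h import *
import pickle
s=r.get_state(); im=r.capture("wrist"); cv2.imwrite("pics/w3.png",im[:,:,::-1]); pickle.dump(s,open("s3.pkl","wb"))
E
```

```text
t 5.92 pos [ 0.511  -0.1025  0.1746] [179.9    1.35  24.07] F [ 0.5 -0.  -5.3] M [ 0.07 -0.08 -0.02] w 0.0117
d [ 0.014  -0.0205  0.0254] [ 0.0111 -0.0209 -0.0012]
```

View pics/w3.png

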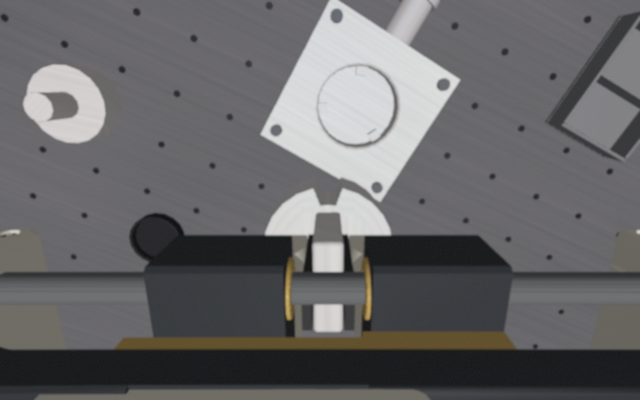

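```bash
cat > b.py <<'E'
from plant import r
from h import *
import pickle,sys
x,y,byaw,th=map(float,sys.argv[1:5]); 
def R2(d):
    t=np.radians(d); return np.array([[np.cos(t),np.sin(t)],[-np.sin(t),np.cos(t)]])
def tr(P,d,z): return np.c_[np.array(P)@R2(d)+[x,y],np.full(len(P),z)]
a=np.linspace(0,2*np.pi,73); c=np.c_[np.cos(a),np.sin(a)]*.0335
P=[tr(c,0,.03),tr(.06*np.array([[1,1],[-1,1],[-1,-1],[1,-1],[1,1]]),byaw,.03)]
for d in(0,100,220): P.append(tr([[.0332,.0045],[.026,.0045],[.026,-.0045],[.0332,-.0045]],th+d,.0155))
mw=r.camera_model("wrist"); s=pickle.load(open("s3.pkl","rb")); im=cv2.imread("pics/w3.png")
u,v,f=255,0,4
A=cv2.resize(im[v:v+150,u:u+100*2],None,fx=f,fy=f,interpolation=cv2.INTER_CUBIC); B=A.copy()
draw(A,mw,P,s,f,(u,v)); 
u,v,f=310,60,8
B=cv2.resize(im[v:v+90,u:u+95],None,fx=f,fy=f,interpolation=cv2.INTER_CUBIC);cv2.imwrite("pics/b_raw.png",cv2.resize(B,None,fx=.8,fy=.8))
draw(B,mw,P,s,f,(u,v))
t=cv2.imread("pics/top0.png"); u,v,f=330,140,6
C=cv2.resize(t[v:v+100,u:u+100],None,fx=f,fy=f,interpolation=cv2.INTER_CUBIC); draw(C,r.camera_model("top"),P,None,f,(u,v))
for n,i in zip("ABC",(A,cv2.resize(B,None,fx=.8,fy=.8),C)): cv2.imwrite(f"pics/{sys.argv[5]}_{n}.png",i)
print(unproj(mw,[(357,105)],.03,s))
E
python3 b.py .574 -.101 -7.4 22 g1
```

```text
[[ 0.57765244 -0.09981806  0.03      ]]
```

View pics/g1_A.png

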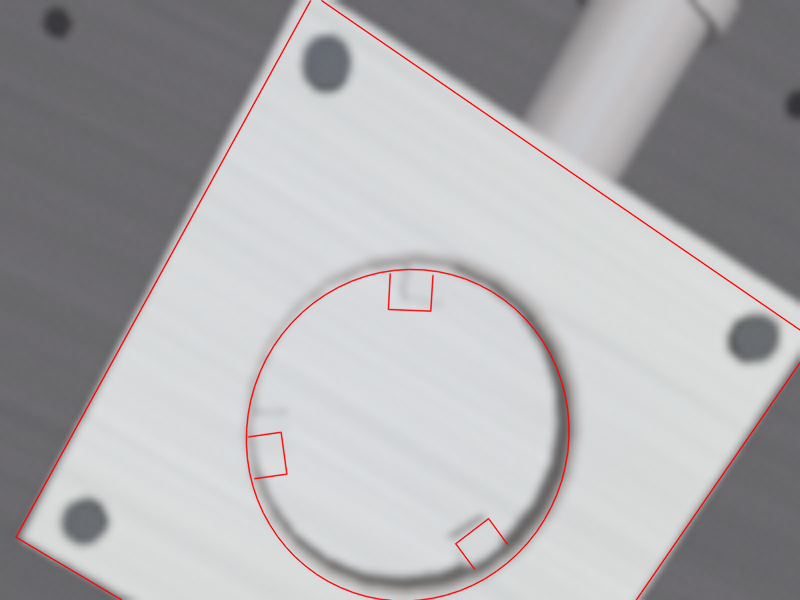

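View pics/b_raw.png

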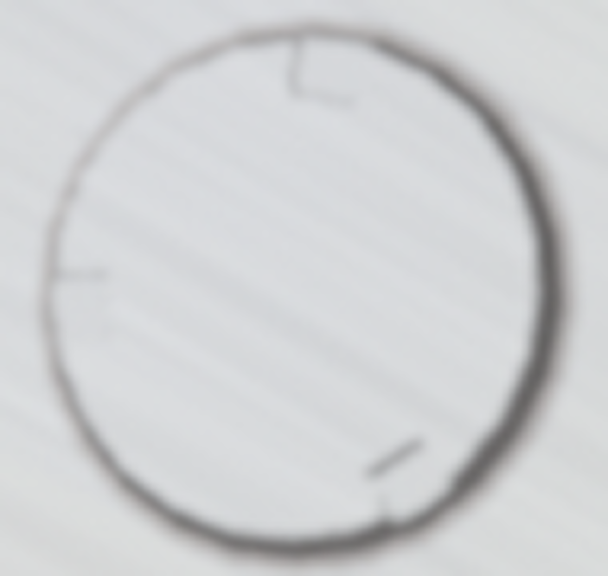

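View pics/g1_C.png

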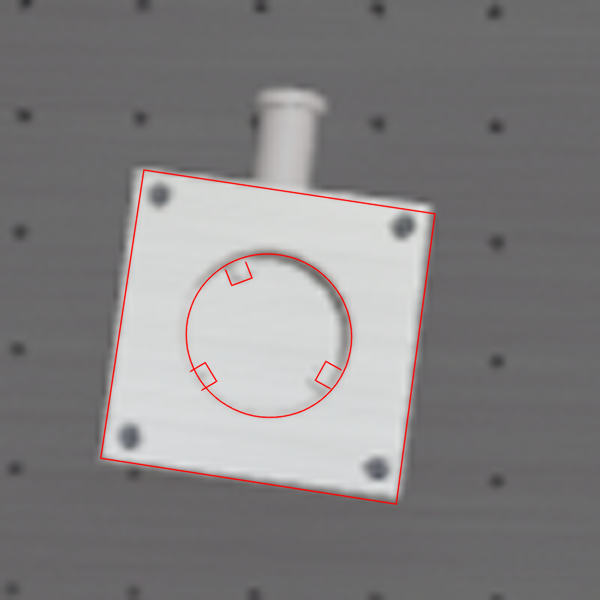

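```bash
python3 b.py .5772 -.0998 -7.2 15 g2
```

```text
[[ 0.57765244 -0.09981806  0.03      ]]
```

View pics/g2_A.png

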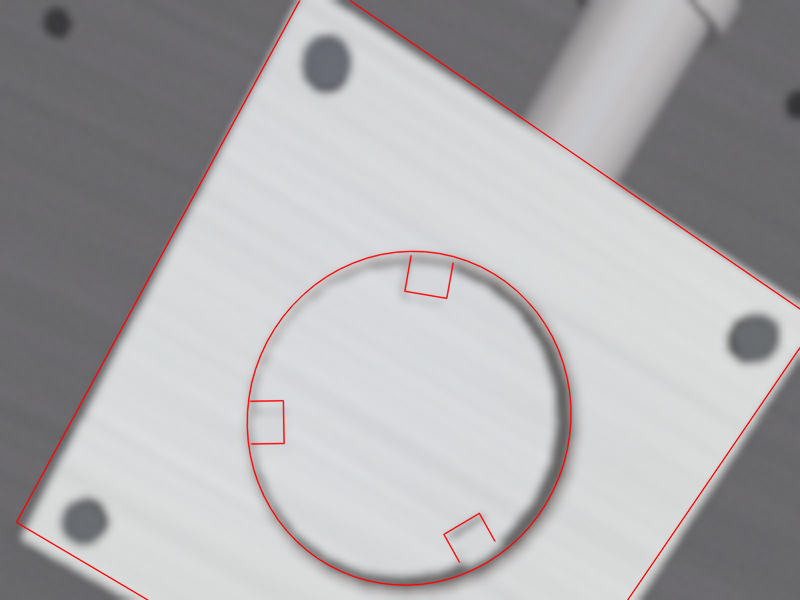

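View pics/g2_B.png

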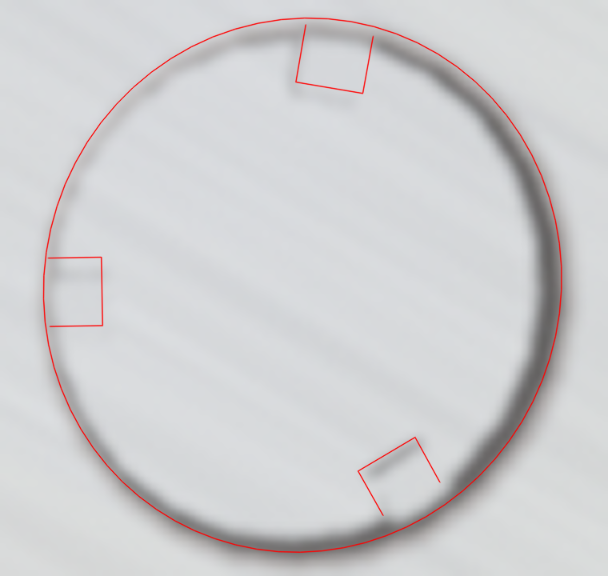

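View pics/g2_C.png

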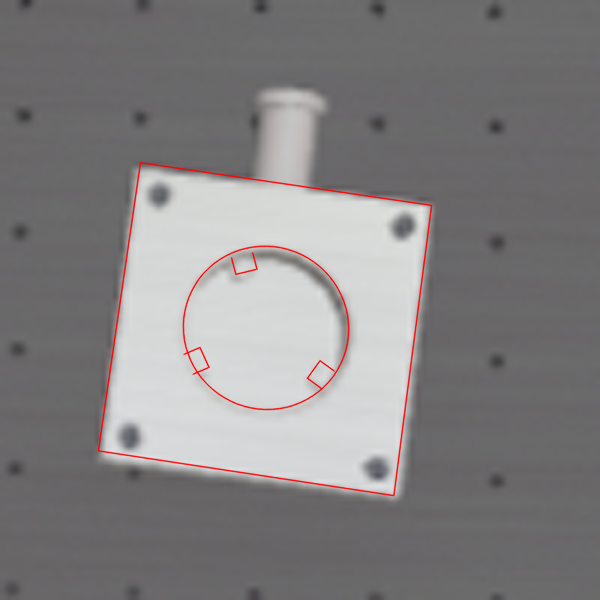

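```bash
python3 g.py .576 -.1 .11 15.5
```

```text
t 5.97 pos [ 0.511  -0.1022  0.1745] [179.91   1.37  24.1 ] F [ 0.9 -0.  -3.4] M [ 0.01 -0.03 -0.04] w 0.0119
d [ 0.065   0.0022 -0.0645] [ 0.0095 -0.0219 -0.1501]
```

>>> carry_out([
  [0.015,0.001,-0.005,0.005,-0.011,-0.05],
  [0.02,0.001,-0.015,0.005,-0.011,-0.05],
  [0.02,0,-0.015,0,0,-0.05],
  [0.01,0,-0.01,0,0,0],
  [0,0,0,0,0,0],
  [0,0,0,0,0,0],
  [0,0,0,0,0,0],
])

```text
time_s: 6.55
tcp_pos: [0.5784, -0.0934, 0.1268]
eef_rot: [-180.0, -0.0, 15.6]
contact_force: [0.7, 0.4, -4.6]
gripper_width: 0.0118
```

```bash
python3 g.py .576 -.1 .11 15.5
```

```text
t 6.55 pos [ 0.5784 -0.0934  0.1268] [-1.7995e+02 -5.0000e-02  1.5620e+01] F [ 0.7  0.4 -4.6] M [-0.01  0.06  0.05] w 0.0118
d [-0.0024 -0.0066 -0.0168] [-0.001   0.0006 -0.0021]
```

>>> carry_out([
  [-0.0024,-0.0066,-0.008,0,0,0],
  [0,0,-0.005,0,0,0],
  [0,0,0,0,0,0],
  [0,0,0,0,0,0],
])

```text
time_s: 6.88
tcp_pos: [0.5744, -0.1001, 0.1144]
eef_rot: [-180.0, -0.1, 15.8]
contact_force: [0.3, 0.3, -3.0]
gripper_width: 0.0119
```

```bash
python3 g.py .576 -.1 .11 15.5; cat > cap.py <<'E'
from plant import r
from h import *
import pickle,sys
n=sys.argv[1]; s0=r.get_state(); S={}
for c in ("wrist","top","scene"):
    s=r.get_state(); im=r.capture(c); cv2.imwrite(f"pics/{n}_{c}.png",im[:,:,::-1]); S[c]=s
pickle.dump(S,open(n+".pkl","wb"))
E
python3 cap.py p4
python3 - <<'E'
from plant import r
from h import *
import pickle
S=pickle.load(open("p4.pkl","rb"))
for c,(u,v,w,h),f in (("wrist",(220,100,200,120),4),("top",(320,130,110,100),6),("scene",(210,130,110,100),6)):
    s=S[c]; im=cv2.imread(f"pics/p4_{c}.png"); a=cv2.resize(im[v:v+h,u:u+w],None,fx=f,fy=f,interpolation=cv2.INTER_CUBIC)
    print(s['tcp_pos'])
    p=s['tcp_pos']; draw(a,r.camera_model(c),outline(p[0],p[1],np.radians(s['eef_rot'][2]),p[2]-.0288),s,f,(u,v))
    cv2.imwrite(f"pics/p4c_{c}.png",a)
E
```

```text
t 6.88 pos [ 0.5744 -0.1001  0.1144] [-1.7995e+02 -1.5000e-01  1.5770e+01] F [ 0.3  0.3 -3. ] M [-0.11 -0.07 -0.04] w 0.0119
d [ 0.0016  0.0001 -0.0044] [-0.0014  0.0022 -0.0047]
[ 0.57440393 -0.10007077  0.11441377]
[ 0.57441331 -0.10002523  0.11447286]
[ 0.57470125 -0.09994903  0.11462085]
```

View pics/p4c_wrist.png

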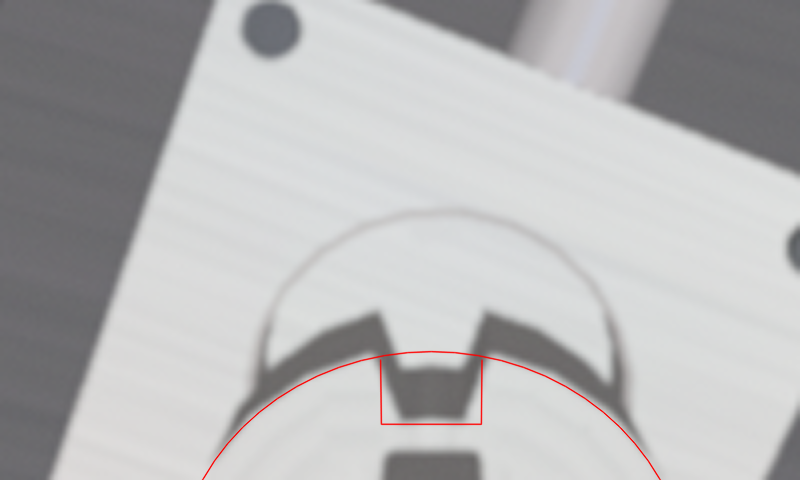

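View pics/p4c_top.png

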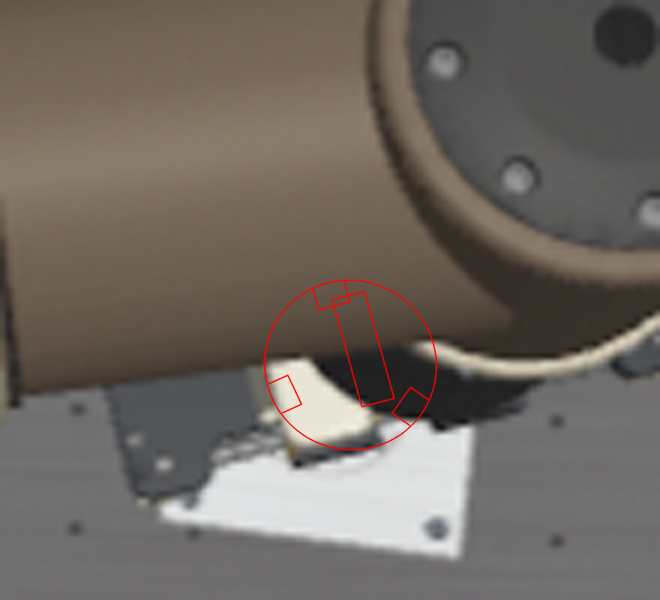

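View pics/p4c_scene.png

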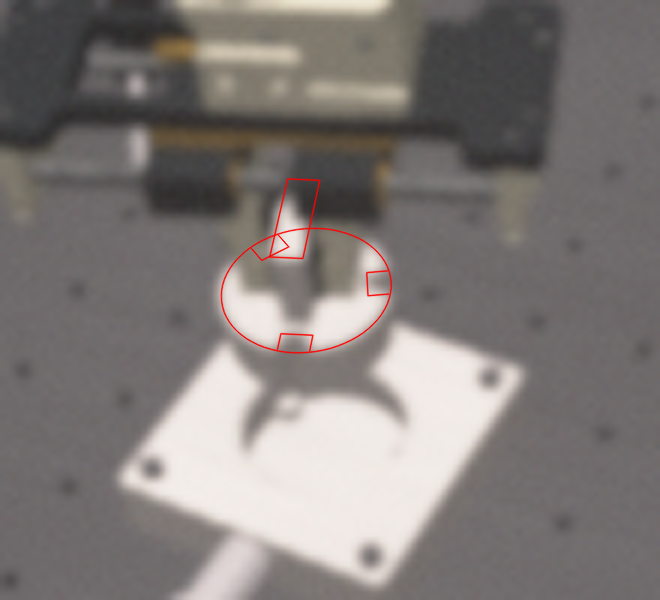

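```bash
cat > c.py <<'E'
from plant import r
from h import *
import pickle,sys
x,y,th=map(float,sys.argv[1:4]); n=sys.argv[4]
a=np.linspace(0,2*np.pi,121); c=np.c_[x+np.cos(a)*.0335,y+np.sin(a)*.0335,np.full(121,.03)]
P=[c]
S=pickle.load(open(n+".pkl","rb"))
out=[]
for cam,(u,v,w,h),f in (("wrist",(260,130,120,75),6),("scene",(210,160,110,80),6)):
    s=S[cam]; im=cv2.imread(f"pics/{n}_{cam}.png"); b=cv2.resize(im[v:v+h,u:u+w],None,fx=f,fy=f,interpolation=cv2.INTER_CUBIC)
    p=s['tcp_pos']; m=r.camera_model(cam)
    draw(b,m,P,s,f,(u,v)); draw(b,m,outline(p[0],p[1],np.radians(s['eef_rot'][2]),p[2]-.0288),s,f,(u,v),(255,0,0))
    cv2.imwrite(f"pics/{n}_{sys.argv[5]}_{cam}.png",b)
E
python3 c.py .5763 -.0998 15.5 p4 k1
```

```text
(no output)
```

View pics/p4_k1_wrist.png

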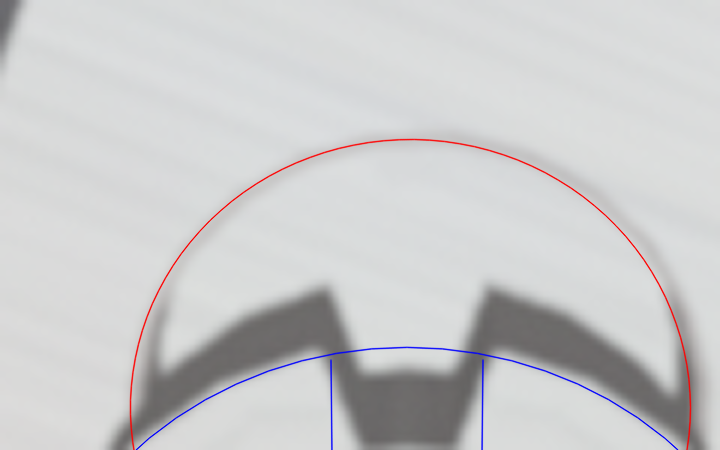

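View pics/p4_k1_scene.png

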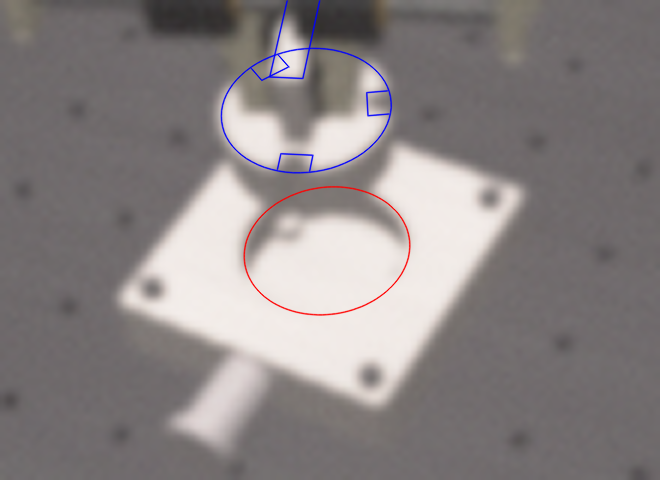

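```bash
python3 g.py .576 -.1008 .066 15.5
```

```text
t 7.03 pos [ 0.5749 -0.0999  0.1147] [-179.96   -0.18   15.77] F [-0.7  0.8 -3.5] M [-0.06 -0.03 -0.  ] w 0.012
d [ 0.0011 -0.0009 -0.0487] [-0.0015  0.0029 -0.0047]
```

>>> carry_out([
  [0.0011,-0.0009,-0.01,-0.001,0.003,-0.004],
  [0,0,-0.014,0,0,0],
  [0,0,-0.01,0,0,0],
  [0,0,-0.005,0,0,0],
  [0,0,0,0,0,0],
  [0,0,0,0,0,0],
])

```text
time_s: 7.53
tcp_pos: [0.5771, -0.101, 0.0734]
eef_rot: [180.0, -0.1, 15.5]
contact_force: [0.2, 0.8, -3.5]
gripper_width: 0.0117
```

```bash
python3 g.py .576 -.1008 .066 15.5
```

```text
t 7.53 pos [ 0.5771 -0.101   0.0734] [ 1.7999e+02 -1.0000e-01  1.5500e+01] F [ 0.2  0.8 -3.5] M [-0.06 -0.03 -0.02] w 0.0117
d [-0.0011  0.0002 -0.0074] [-0.0003  0.0017  0.    ]
```

Look again at close range (bore gap vs. disc).

```bash
python3 cap.py p5; python3 c.py .5763 -.1008 15.5 p5 k1;python3 g.py .576 -.1008 .066 15.5
```

```text
t 7.68 pos [ 0.5775 -0.101   0.0742] [179.98  -0.18  15.5 ] F [ 0.2  0.4 -2.8] M [-0.08 -0.05 -0.05] w 0.012
d [-0.0015  0.0002 -0.0082] [-0.0005  0.0031  0.    ]
```

View pics/p5_k1_wrist.png

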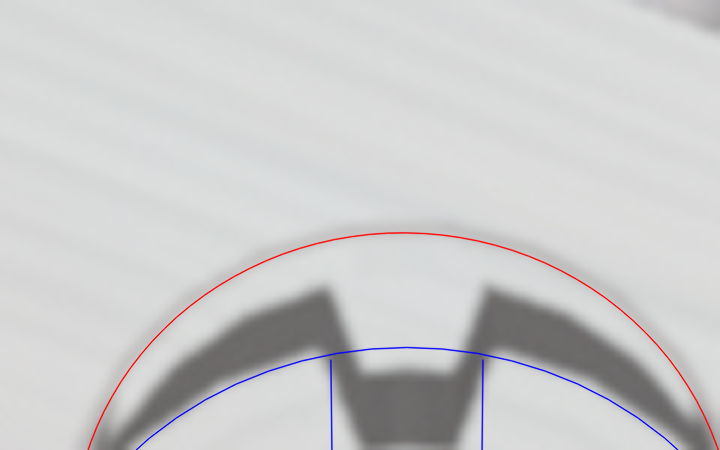

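View pics/p5_k1_scene.png

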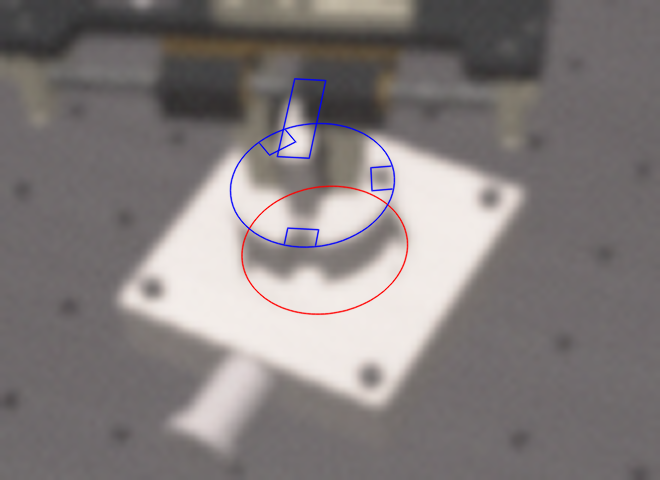

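>>> carry_out([
  [-0.001,0.0001,-0.005,0,0.002,0],
  [0,0,-0.003,0,0,0],
  [0,0,-0.003,0,0,0],
  [0,0,0,0,0,0],
])

```text
time_s: 8.02
tcp_pos: [0.5775, -0.1007, 0.0638]
eef_rot: [180.0, -0.2, 15.5]
contact_force: [-0.4, 0.5, -3.7]
gripper_width: 0.0119
```

```bash
python3 g.py .5765 -.1008 .058 15.5
```

```text
t 8.02 pos [ 0.5775 -0.1007  0.0638] [179.99  -0.24  15.51] F [-0.4  0.5 -3.7] M [-0.09  0.06  0.01] w 0.0119
d [-0.001  -0.0001 -0.0058] [-0.0009  0.004  -0.0002]
```

>>> carry_out([
  [-0.0014,-0.0001,-0.001,-0.001,0.004,0],
  [0,0,-0.003,0,0,0],
  [0,0,-0.002,0,0,0],
])

```text
time_s: 8.27
tcp_pos: [0.5762, -0.1008, 0.0577]
eef_rot: [180.0, -0.0, 15.5]
contact_force: [-0.3, -0.3, -3.6]
gripper_width: 0.012
```

```bash
python3 g.py .5765 -.1008 .053 15.5
```

```text
t 8.27 pos [ 0.5762 -0.1008  0.0577] [ 1.7998e+02 -2.0000e-02  1.5520e+01] F [-0.3 -0.3 -3.6] M [-0.04 -0.04  0.04] w 0.012
d [ 0.0003  0.     -0.0047] [ 0.0003  0.0003 -0.0004]
```

>>> carry_out([
  [0.0001,0,-0.003,0,0,0],
  [0,0,-0.003,0,0,0],
  [0,0,-0.002,0,0,0],
  [0,0,-0.001,0,0,0],
])

```text
time_s: 8.6
tcp_pos: [0.5762, -0.1008, 0.0474]
eef_rot: [180.0, 0.0, 15.5]
contact_force: [0.5, 0.0, -3.7]
gripper_width: 0.0119
```

```bash
python3 g.py .5765 -.1008 .0375 15.5
```

```text
t 8.6 pos [ 0.5762 -0.1008  0.0474] [179.98   0.    15.52] F [ 0.5  0.  -3.7] M [-0.06 -0.    0.02] w 0.0119
d [ 0.0003  0.     -0.0099] [ 0.0003  0.     -0.0003]
```

Still free. Down toward the lugs in small steps.

>>> carry_out([
  [0,0,-0.0015,0,0,0],
  [0,0,-0.001,0,0,0],
  [0,0,-0.001,0,0,0],
  [0,0,-0.001,0,0,0],
])

```text
time_s: 8.93
tcp_pos: [0.5762, -0.1008, 0.0423]
eef_rot: [180.0, 0.0, 15.5]
contact_force: [-0.2, 0.6, -3.2]
gripper_width: 0.0118
```

```bash
python3 g.py .5765 -.1008 .0375 15.5
```

```text
t 8.93 pos [ 0.5762 -0.1008  0.0423] [1.7998e+02 2.0000e-02 1.5520e+01] F [-0.2  0.6 -3.2] M [-0.05  0.12  0.  ] w 0.0118
d [ 0.0003  0.     -0.0048] [ 0.0004 -0.0003 -0.0004]
```

>>> carry_out([
  [0,0,-0.001,0,0,0],
  [0,0,-0.001,0,0,0],
])

```text
time_s: 9.1
tcp_pos: [0.5761, -0.1009, 0.0402]
eef_rot: [180.0, 0.0, 15.5]
contact_force: [-0.1, -0.3, -3.3]
gripper_width: 0.0116
```

```bash
python3 g.py .5765 -.1008 .0375 15.5
```

```text
t 9.1 pos [ 0.5761 -0.1009  0.0402] [1.7998e+02 3.0000e-02 1.5520e+01] F [-0.1 -0.3 -3.3] M [-0.    0.11  0.07] w 0.0116
d [ 0.0004  0.0001 -0.0027] [ 0.0004 -0.0005 -0.0004]
```

>>> carry_out([
  [0,0,-0.001,0,0,0],
  [0,0,-0.0008,0,0,0],
  [0,0,-0.0006,0,0,0],
])

```text
time_s: 9.35
tcp_pos: [0.576, -0.1008, 0.0375]
eef_rot: [180.0, 0.0, 15.5]
contact_force: [-1.0, 0.8, -3.8]
gripper_width: 0.0121
```

```bash
python3 g.py .5765 -.1008 .0375 15.5
```

```text
t 9.35 pos [ 0.576  -0.1008  0.0375] [1.7999e+02 4.0000e-02 1.5520e+01] F [-1.   0.8 -3.8] M [ 0.02  0.15 -0.02] w 0.0121
d [ 0.0005  0.     -0.    ] [ 0.0004 -0.0006 -0.0004]
```

>>> carry_out([
  [0,0,-0.0006,0,0,0],
  [0,0,-0.0006,0,0,0],
])

```text
time_s: 9.52
tcp_pos: [0.576, -0.1009, 0.0375]
eef_rot: [180.0, 0.0, 15.6]
contact_force: [-2.7, 0.8, 5.1]
gripper_width: 0.0118
```

```bash
python3 g.py .5765 -.1008 .0375 15.5
```

```text
t 9.52 pos [ 0.576  -0.1009  0.0375] [1.7997e+02 4.0000e-02 1.5560e+01] F [-2.7  0.8  5.1] M [0.52 1.28 0.08] w 0.0118
d [0.0005 0.0001 0.    ] [ 0.0007 -0.0004 -0.001 ]
```

```bash
python3 cap.py p6; python3 g.py .5765 -.1008 .0375 15.5; python3 - <<'E'
from plant import r
from h import *
import pickle
S=pickle.load(open("p6.pkl","rb"))
o=[]
for c,(u,v,w,h),f in (("wrist",(220,100,200,120),4),("scene",(210,150,110,100),6)):
    s=S[c]; im=cv2.imread(f"pics/p6_{c}.png"); a=cv2.resize(im[v:v+h,u:u+w],None,fx=f,fy=f,interpolation=cv2.INTER_CUBIC)
    cv2.imwrite(f"pics/p6c_{c}.png",a)
E
```

```text
t 9.67 pos [ 0.576  -0.1009  0.0375] [1.7997e+02 2.0000e-02 1.5550e+01] F [-4.2  2.1  5.3] M [0.5  1.38 0.06] w 0.0118
d [0.0005 0.0001 0.    ] [ 0.0007 -0.0002 -0.0009]
```

View pics/p6c_wrist.png

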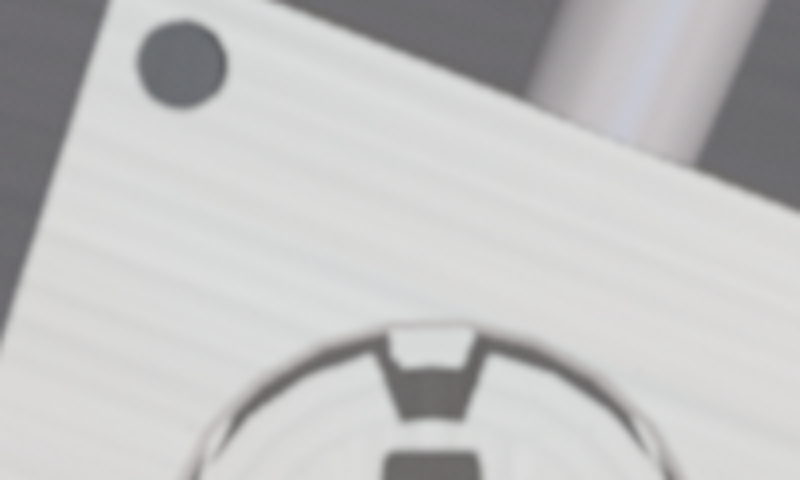

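View pics/p6c_scene.png

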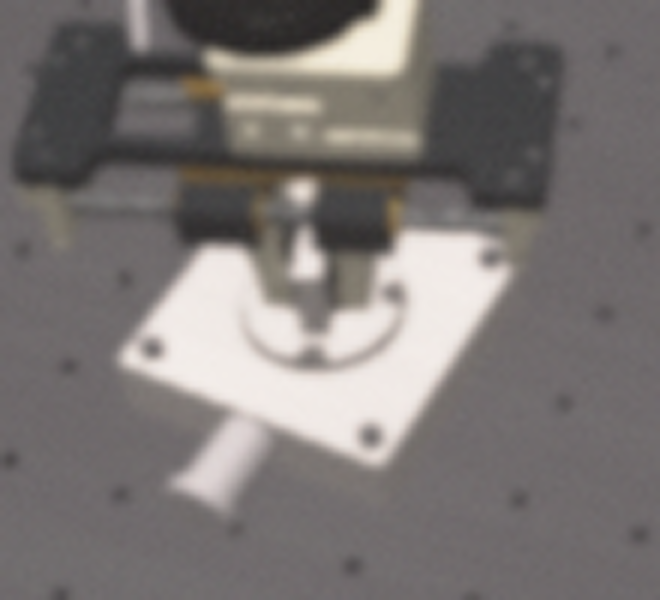

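>>> carry_out([
  [0,0,0.0005,0,0,0],
  [0,0,0,0,0,0],
  [0,0,0,0,0,0],
  [0,0,0,0,0,0],
  [0,0,0,0,0,0],
], fingers=0.1)

```text
time_s: 10.08
tcp_pos: [0.5787, -0.1008, 0.0392]
eef_rot: [179.9, -0.3, 15.6]
contact_force: [-0.6, 0.3, -0.3]
gripper_width: 0.0375
```

```bash
python3 g.py .576 -.1008 .12 15.5
```

```text
t 10.08 pos [ 0.5787 -0.1008  0.0392] [179.89  -0.27  15.59] F [-0.6  0.3 -0.3] M [-0.03 -0.02  0.  ] w 0.0375
d [-0.0027  0.      0.0808] [ 0.0006  0.005  -0.0016]
```

>>> carry_out([
  [0,0,0.01,0,0,0],
  [0,0,0.015,0,0,0],
  [0,0,0.02,0,0,0],
  [0,0,0.03,0,0,0],
  [0,0,0.03,0,0,0],
  [-0.015,0,0.03,0,0,0],
  [-0.02,0,0.01,0,0,0],
  [-0.01,0,0,0,0,0],
  [0,0,0,0,0,0],
])

```text
time_s: 10.83
tcp_pos: [0.5313, -0.1016, 0.1942]
eef_rot: [179.8, -0.2, 15.6]
contact_force: [-0.1, -0.0, -1.0]
gripper_width: 0.0392
```

```bash
python3 g.py .576 -.1008 .12 15.5; python3 cap.py p7; cat > v.py <<'E'
from plant import r
from h import *
import pickle,sys
n=sys.argv[1];x,y,yaw=map(float,sys.argv[2:5]);S=pickle.load(open(n+".pkl","rb"))
for c,(u,v,w,h),f in (("wrist",(240,60,200,150),4),("scene",(210,150,110,100),6)):
    s=S[c]; im=cv2.imread(f"pics/{n}_{c}.png"); a=cv2.resize(im[v:v+h,u:u+w],None,fx=f,fy=f,interpolation=cv2.INTER_CUBIC)
    for z,col in((.008,(0,0,255)),(.014,(255,0,0))): draw(a,r.camera_model(c),outline(x,y,np.radians(yaw),z),s,f,(u,v),col)
    cv2.imwrite(f"pics/{n}c_{c}.png",a)
E
python3 v.py p7 .5765 -.1008 15.5
```

```text
t 10.83 pos [ 0.5313 -0.1016  0.1942] [179.82  -0.24  15.59] F [-0.1 -0.  -1. ] M [-0.05  0.05  0.01] w 0.0392
d [ 0.0447  0.0008 -0.0742] [ 0.0019  0.0049 -0.0016]
```

View pics/p7c_wrist.png

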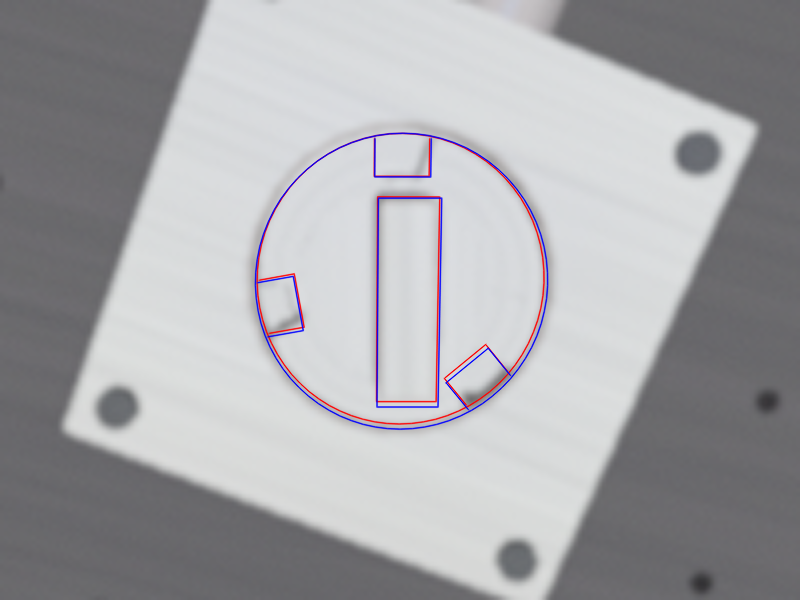

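View pics/p7c_scene.png

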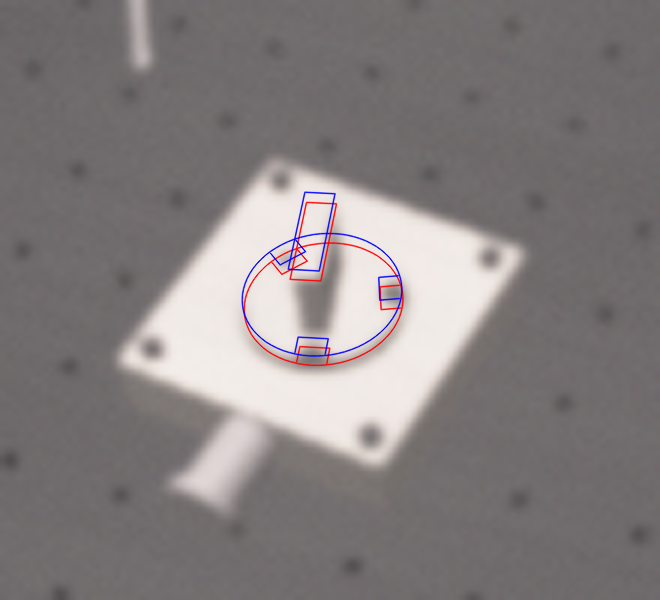

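```bash
python3 -c "
from plant import r
print(r.close_job())"
```

```text
the job is handed in; nothing more can be done
None
```

The carrier is seated home in the receiver and released, and I handed the job in at about 11 s of the 64 s allowed. `close_job` gives no verdict, so success rests on the checks below.

**What I did:** I picked the bare-aluminium carrier out from the green, orange and brown look-alikes and gripped its bar at 25 N. The wrist camera showed the lugs in the bore, and fitting them gave a seating angle of about 15.5° in world axes. The carrier slipped over the lugs at that angle on the first try, so I did no turning search in the bore.

**Last checks:**
- **Height:** first contact came at TCP 37.5 mm, the height expected for fully home. Resting on the lugs would have read 43.5 mm.
- **Force:** the upward push at contact was about 9 N, well under the limits. A side moment of about 1.3 N m appeared at contact and was gone after release.
- **Pictures after release:** the scene view matched the home outline rather than the one 6 mm higher, with the disc level and concentric. The wrist view could not tell the two heights apart, but it agreed on position and angle.
- **Camera disagreement:** the three cameras placed the bore up to about 4 mm apart in x. I went with the wrist camera, the one that saw both the held carrier and the bore, and the carrier went in without touching the bore wall.
- **Not checked:** I took no final picture specifically to confirm the bystanders. The force readings showed no contact other than with the carrier and the bore floor.

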